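Bring the stalled bench compressor over compression

ROBOT

A 6-joint arm with a two-finger parallel gripper is mounted at the origin on the work surface. World frame = base frame: x ahead of the robot, y to its left, z up, the work surface at z = 0. Lengths are in mm, angles in rad, forces in N, time in s.
With the tool pointing down it reaches from about 325 to 900 mm from the base axis. Payload 3.5 kg.
Tool frame: the origin (TCP) lies midway between the tips of the shut fingers; the grasp point (between the pads) lies 19 mm behind it (grip_point_offset is the distance from the TCP to the grasp point, in mm); z points along the fingers, y is the direction in which the jaws open and shut (so a half turn about z gives the same grasp; the last joint's range is limited). The gripper opens to 85 mm and grips with 20 to 120 N. Pads are 22 mm wide; open, the fingers measure 114 mm over their backs; the gripper's body (76 mm by 85 mm) begins 54 mm behind the grasp point. The pads swing forward as they close: fully open they stand 13 mm farther back than shut.
Start: joints at [1.028, 0.276, -0.026, 1.268, 0, 1.467], TCP at [266.105, 565.517, 206.513] pointing down, gripper open.
Joint ranges: [-3.12, 3.12], [-0.85, 1.88], [-1.08, 1.24], [-1.95, 2.15], [-1.57, 1.53], [-3.14, 3.14]. Speed limits (rad/s): [2.57, 2.57, 3.14, 3.14, 3.14, 3.14].

INTERFACE

Orientations are given as a unit quaternion [w, x, y, z].
In Python, from workcell import * gives the robot as it stands.
- The arm moves only by the tool move_arm, never from a script. Its argument "plan" is a list of rows, each a list of 7 numbers: the shift along the tool's x, y, z as a fraction of full scale, then the turn, a rotation vector about the tool's x, y, z as a fraction of full scale, then the closure, from -1 (fully open) to 1 (shut). In form: [[tx, ty, tz, ax, ay, az, claw], ...]. A call has 1 to 20 rows; each row is the pose to reach, as a shift and turn from the pose commanded when the call began, along the tool's axes at that moment; what a row does not reach only later rows make up. Full scale, the value 1, is 0.6 m for a shift and 30 degrees for a turn. A row lasts 1/8 s, in which the tool goes at most 62.5 mm and 10.7 degrees, less where a joint would pass 70% of its speed; a pose out of reach is approached as far as the arm can. A call with a number of a shift or a turn outside -1 to 1 is refused whole. A call with a gripper value outside its range is refused whole. The fingers move at their own pace and stop on an object; "newtons" is the grip in N (left out, the last holds). Time passes only in rows, so rows that repeat a pose let the fingers close. It gives the time, the measured TCP pose, the force and the opening at its end, in the units of the state.
- observe(): the state, without advancing time (a new reading comes with each control period).
- snapshot(name): name is "side" or "top"; returns a dict with "img" (480x640x3 uint8, red, green, blue), "range_z" (480x640 float32, mm along the optical axis (not along the pixel's ray), 0 where there is no reading), "fx", "fy", "cx", "cy" (pixels), "R" (3x3) and "t" (3): a world point X has camera coordinates R X + t. Camera axes: x right, y down, z forward; pixel columns grow to the right and rows downward; lengths in mm; the calibration is good to about 2 mm. A picture is of the moment at which its call begins.
- job_done(): hands the job in, once; it reports no verdict.
Trained networks look in the newest picture that a camera, given by its name, has taken for a name from the list of things; names that differ only in an ending like _2 or _b are one class to them, and where a whole thing is asked for, a point or a joint stands for the part that bears it (a point fixed in the world has none). Each returns a list of dicts, best first, with "p" (0 to 1); they miss things now and then, are a little off and sometimes report something else, mostly with a low value. They report only what shows in the picture. A call takes as long as a camera call.
- recognise(query, camera): "rect" ([left, top, width, height] in pixels, round what is visible of it).
- silhouettes(query, camera): "mask" (480x640 bool, what is visible of it) and "rect" ([left, top, width, height] in pixels, round what is visible of it).
- place_of(query, camera): "location" ([column, row] in pixels: a listed point, or the origin of a listed thing).
The state is a dict: "t": time; "joints": joint angles; "joint_vel": joint speeds; "tau": joint torques, N m; "ee_pos": TCP position; "orientation": TCP orientation; "force": force on the tool from outside, world axes, zero at the start; "wrist_torque": the same for the moment, N m; "gripper_width": finger opening in mm.
Only numpy, scipy, OpenCV 4.12 (cv2) and the standard library are available. Lean on these libraries where they do the work, as an engineer would, in place of code of your own. Each camera call takes 0.05 s, during which the arm holds its last target.

TASK

The lab's bench compressor has stalled against compression. Push its emergency stop in until it latches and take your hand off it, then turn the flywheel forward by hand (top of the rim going away from the robot) over the stiff point and leave it just past top dead centre, with the timing line about a finger's breadth (some 20 mm along the rim) past the pointer. Let go of the wheel, then twist the stop clockwise to reset it so that it pops fully out again, leave it released, and do not disturb the things lying about.

Things in the scene. Friction and masses are not known exactly. Their poses are not given: they have to be found in the camera images.
- stop_cap (a point): Centre, half-way up, of the round mushroom head of the emergency stop, which faces straight up: a flat-topped disc 40 mm across and 14 mm thick (top 7 mm above this point) on a 24 mm neck. The point goes down and up with the head. The collar plate below it is 29 mm below this point when the head is out; a nut 32 mm across stands 6 mm above the collar. z is up.
- stop_box: Stop station that carries the mushroom head on its top: a grey box 74 x 74 x 56 mm fixed to the bench, with a 3 mm thick round collar plate, 60 mm across, on top (collar face 59 mm above the bench). Origin under its centre.
- stop (a joint): How far the head is pushed in, in m: 0 fully out, about 0.006 latched in, 0.0085 at the bottom. To latch, push it in 7 mm or more; that takes 6 N rising to about 11 N. Once latched it stays in by itself and cannot be pulled out: only turning the head frees it.
- stop_twist (a joint): Turn of the head in rad, positive clockwise seen from above: 0 at rest, end stop at 0.95. A weak spring (under 0.06 N m) turns it back to 0 when let go. A latched head is freed once turned past about 0.6 (turn it 0.75 to 0.9): a spring (6 to 10 N) then pushes it out 6 mm; if the hand holds it down it comes out as the hand lifts or opens.
- wheel_centre (a point): Centre of the flywheel, 125 mm above the bench: a solid dark iron disc 180 mm across, 26 mm wide, standing upright, top of the rim at 215 mm. z is up; y lies along its shaft, from the compressor to the free side; x is level, forward, away from the robot, towards the pointer. Pinch the rim across its 26 mm from above, anywhere within 45 degrees of its top.
- compressor: The bench compressor, fixed; origin on the bench below the flywheel's centre, axes as wheel_centre. Its crankcase (top 161 mm high) begins 67 mm behind the wheel's face towards -y, its finned cylinder (258 mm high) 103 mm behind it; the motor is beyond. On the free side only the hub stands out, 13 mm. The pointer is a thin strip 102 mm ahead of the centre in x, 131 mm high.
- flywheel (a joint): Angle in rad: 0 at top dead centre, timing line at the pointer; positive forward, the top of the rim going to +x, away from the robot. Starts at -1.15 to -0.8. It takes 0.5 N m to turn, rising to about 1 N m near -0.55, falling to 0.5 at 0 and about 0.1 at 0.4: past top dead centre it goes easier. It stays where it is left. 20 mm along the rim is 0.22 rad.
- timing_line (a point): Point at mid-width of the rim on the timing line, a white line 5 mm wide across the rim and 24 mm down the free face. With the flywheel at 0 it is at the wheel's +x side, level with the shaft, at the pointer; at negative angles it is above that, at positive angles below.
- guard: Bystander: the round wire flywheel guard taken off, 230 mm across and 50 mm high, lying on the bench; origin under its centre.
- spanner: Bystander: a steel spanner 180 mm long lying on the bench; origin at its middle, on the bench.
- oil_bottle: Bystander: a grey oil bottle, 64 mm across and 150 mm high; origin under its centre.
- beaker: Bystander: an empty beaker, 66 mm across and 90 mm high; origin under its centre.

How it is judged:
By the outcome, as a careful person would: the job done as asked, in the order asked, and still so for the second after the job is handed in, with the robot touching nothing.
It also fails if it takes over 58 s, if anything falls off the work surface, if the arm or the gripper's body presses on something with over 40 N, if the wrist force passes 120 N, or if a joint passes its speed limit or range.

## Working session

There is one attempt and no reset: what is moved stays moved. The work goes in short steps, Python scripts to look and compute and a tool call to move; the robot and the scene stay as the last step left them, time stands still between calls to the robot, and variables do not carry over. Pictures are saved under pics/ and viewed, and the job is handed in when it is done.

Besides the shell and the picture viewer there is one more tool, called by a JSON object that holds its "api" and its "payload", one argument or row to a line. move_arm: Moves the arm, as the interface text tells. Shift numbers are shares of 0.6 m and turn numbers shares of 30 degrees, none past 1 either way. Its arguments: {"type":"object","properties":{"plan":{"type":"array","items":{"type":"array","items":{"type":"number","minimum":-1,"maximum":1}}},"newtons":{"type":"number"}},"required":["plan"]}

```bash
mkdir -p pics; cat > h.py <<'E'
from workcell import *
import numpy as np, cv2
from scipy.spatial.transform import Rotation as Ro
def back(s,u,v,z):
    c=np.array([(u-s['cx'])/s['fx']*z,(v-s['cy'])/s['fy']*z,z]); return s['R'].T@(c-s['t'])
def ray_at_z(s,u,v,Z):
    d=np.array([(u-s['cx'])/s['fx'],(v-s['cy'])/s['fy'],1.]); d=s['R'].T@d; o=-s['R'].T@s['t']
    return o+d*(Z-o[2])/d[2]
def proj(s,X):
    c=s['R']@np.asarray(X,float)+s['t']; return np.array([c[0]/c[2]*s['fx']+s['cx'],c[1]/c[2]*s['fy']+s['cy']])
def med(s,u,v,r=2):
    p=s['range_z'][int(v)-r:int(v)+r+1,int(u)-r:int(u)+r+1]; p=p[p>0]; return float(np.median(p)) if p.size else 0
def save(s,n): cv2.imwrite('pics/'+n+'.png',s['img'][:,:,::-1])
def rot(): 
    q=np.array(observe()['orientation']); return Ro.from_quat(np.r_[q[1:],q[0]])
E
python3 - <<'E'
from h import *
o=observe()
print({k:np.round(v,3) for k,v in o.items()}); print(rot().as_matrix().round(3))
for c in ['side','top']:
    s=snapshot(c); save(s,c+'1'); print(c,'campos',(-s['R'].T@s['t']).round())
    for q in ['stop_cap','stop_box','wheel_centre','compressor','timing_line','guard','spanner','oil_bottle','beaker']:
        r=place_of(q,c)
        for x in r[:2]:
            u,v=x['location']; z=med(s,u,v); print(q,round(x['p'],2),np.round([u,v]),back(s,u,v,z).round() if z else None)
E
```

```text
{'t': np.float64(0.0), 'joints': array([ 1.028,  0.277, -0.028,  1.268,  0.   ,  1.467]), 'joint_vel': array([ 0.   , -0.   , -0.001,  0.   ,  0.001,  0.001]), 'tau': array([ 1.0000e-03, -4.4550e+01,  2.9521e+01,  1.6000e-02, -0.0000e+00,
        0.0000e+00]), 'ee_pos': array([265.673, 564.81 , 205.351]), 'orientation': array([-0.   ,  0.218,  0.976, -0.001]), 'force': array([-0.122,  1.4  ,  0.291]), 'wrist_torque': array([0.004, 0.047, 0.01 ]), 'gripper_width': np.float64(85.486)}
[[-0.905  0.426 -0.001]
 [ 0.426  0.905 -0.002]
 [ 0.    -0.002 -1.   ]]
side campos [1207. -447.  708.]
stop_cap 0.52 [375. 216.] [527. 288.  95.]
stop_cap 0.2 [287. 267.] [598. -17. 140.]
stop_box 0.65 [373. 251.] [555. 259.  25.]
wheel_centre 0.91 [287. 270.] [600. -18. 135.]
compressor 0.9 [290. 317.] [611. -23.  26.]
timing_line 0.61 [306. 242.] [629.   5. 202.]
guard 0.73 [435. 297.] [737. 264.   2.]
oil_bottle 0.84 [361. 366.] [792.  -6.  30.]
beaker 0.84 [378. 199.] [381. 454.  15.]
top campos [ 306.  101. 1069.]
stop_cap 0.49 [236. 240.] [530. 293.  96.]
stop_box 0.9 [243. 255.] [503. 284.  60.]
stop_box 0.44 [373. 212.] [557.   1. 211.]
wheel_centre 0.72 [373. 210.] [560.   2. 212.]
compressor 0.79 [365. 227.] [549.  10. 125.]
timing_line 0.72 [371. 178.] [630.   2. 205.]
guard 0.88 [254. 167.] [739. 273.   2.]
guard 0.45 [356. 153.] [741.  20.  78.]
spanner 0.59 [477. 341.] [ 305. -250.    7.]
oil_bottle 0.55 [353. 154.] [743.  26.  65.]
beaker 0.6 [166. 322.] [354. 440.  83.]
```

View pics/side1.png

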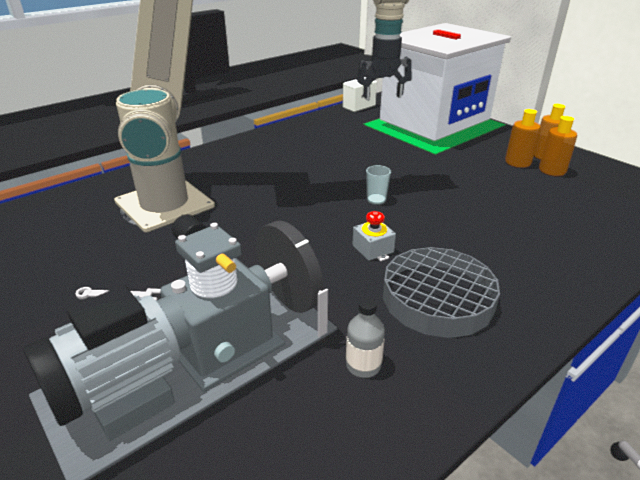

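View pics/top1.png

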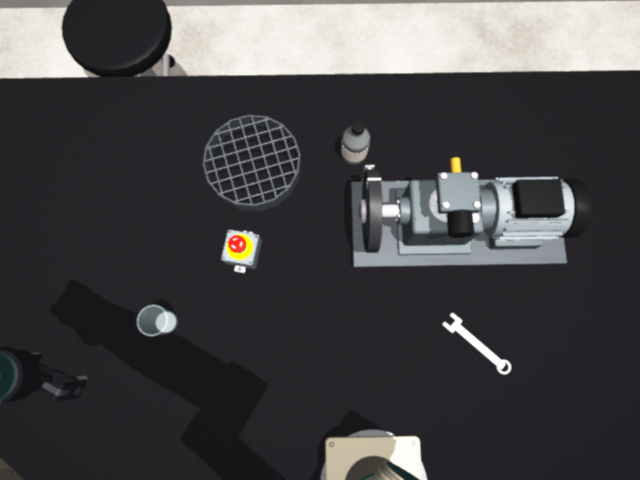

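The side view shows the stop at about (375,218), the wheel at (295,265) and the timing line at (303,243). In the top view the stop is at (238,244) and the wheel at (372,208). Next I'll measure these precisely from the depth data.

```bash
python3 - <<'E'
from h import *
S={}
def cloud(s,m):
    v,u=np.nonzero(m&(s['range_z']>0)); z=s['range_z'][v,u]
    c=np.c_[(u-s['cx'])/s['fx']*z,(v-s['cy'])/s['fy']*z,z]; return (c-s['t'])@s['R'],u,v
for c in ['side','top']:
    s=snapshot(c); im=s['img'].astype(int)
    red=(im[...,0]>130)&(im[...,1]<70)&(im[...,2]<70)
    P,u,v=cloud(s,red); k=(abs(P[:,0]-530)<60)&(abs(P[:,1]-290)<60); P=P[k]
    print(c,'red',len(P),P.min(0).round(),P.max(0).round()); 
    t=P[P[:,2]>np.percentile(P[:,2],90)-4]; print(' top',t.mean(0).round(1),t.min(0).round(),t.max(0).round())
    yel=(im[...,0]>150)&(im[...,1]>130)&(im[...,2]<80)
    P,u,v=cloud(s,yel); k=(abs(P[:,0]-530)<60)&(abs(P[:,1]-290)<60); P=P[k]
    print(' yel',len(P),P.min(0).round(),P.max(0).round(),P.mean(0).round(1))
    P,u,v=cloud(s,np.ones(red.shape,bool))
    k=(abs(P[:,0]-530)<60)&(abs(P[:,1]-290)<60)&(P[:,2]>40)&(P[:,2]<64); print(' box',P[k].min(0).round(),P[k].max(0).round())
    # wheel
    k=(abs(P[:,0]-565)<110)&(P[:,1]>-45)&(P[:,1]<40)&(P[:,2]>150)&(P[:,2]<225)
    W=P[k]; print(' W',len(W),W.min(0).round(),W.max(0).round())
    wx=W[W[:,2]>205]; print('  ztop',np.percentile(W[:,2],[90,98,100]).round(),'x of top',wx[:,0].mean().round(1),'y',np.percentile(wx[:,1],[2,50,98]).round(1))
    m=W[:,1]>np.percentile(W[:,1],40)
    np.save(c+'W.npy',W); np.save(c+'P.npy',P)
    i=s['img'][180:330,220:460] if c=='side' else s['img'][130:290,190:420]
    cv2.imwrite('pics/z_%s.png'%c,cv2.resize(i,None,fx=3.3,fy=3.3,interpolation=cv2.INTER_CUBIC)[:,:,::-1])
E
```

```text
side red 153 [503. 269.  78.] [545. 310.  98.]
 top [524.4 287.8  94.8] [503. 271.  92.] [543. 310.  98.]
 yel 167 [488. 260.  55.] [554. 323.  82.] [529.3 284.9  59.5]
 box [482. 247.  40.] [566. 328.  64.]
 W 2014 [498. -20. 150.] [671.   9. 217.]
  ztop [212. 215. 217.] x of top 591.9 y [-18.6  -8.5   6.8]
top red 132 [505. 275.  92.] [540. 309. 102.]
 top [521.9 290.6  96.6] [505. 275.  94.] [540. 308. 102.]
 yel 229 [497. 265.  53.] [552. 320.  97.] [516.9 286.1  64.4]
 box [481. 249.  40.] [564. 334.  64.]
 W 1268 [496. -17. 150.] [666.  18. 220.]
  ztop [215. 217. 220.] x of top 582.3 y [-16.4  -3.5   8.9]
```

```bash
python3 - <<'E'
from h import *
from scipy.optimize import least_squares
W=np.vstack([np.load('sideW.npy'),np.load('topW.npy')])
# rim points: fit cylinder: unknown cx,cy(offset of mid), yaw ; model: solid disc surface distance
def sd(p,P):
    cx,cy,a,cz=p; d=P-[cx,cy,cz]; x=np.cos(a)*d[:,0]+np.sin(a)*d[:,1]; y=-np.sin(a)*d[:,0]+np.cos(a)*d[:,1]
    r=np.hypot(x,d[:,2])-90; f=abs(y)-13
    return np.where((r>0)&(f>0),np.hypot(r,f),np.maximum(r,f))
P=np.vstack([np.load('sideP.npy'),np.load('topP.npy')])
p=np.array([578,-4,0.03,125.])
for it in range(4):
    k=(abs(sd(p,P))<(10 if it<2 else 6))&(P[:,2]>60)
    r=least_squares(sd,p,args=(P[k],),loss='soft_l1',f_scale=2); p=r.x
    print(k.sum(),p.round(3),np.std(r.fun).round(2))
for c in ['side','top']:
    Q=np.load(c+'P.npy'); k=(abs(sd(p,Q))<6)&(Q[:,2]>60); r=least_squares(sd,p,args=(Q[k],),loss='soft_l1',f_scale=2); print(c,k.sum(),r.x.round(3))
    s=snapshot(c)
    for a in (-1.15,-1,-.8): 
        th=-a; X=p[:3]*0; x=90*np.cos(th); z=90*np.sin(th)
        print(a,proj(s,[p[0]+x*np.cos(p[2]),p[1]+x*np.sin(p[2]),125+z]).round(1))
    print('line',place_of('timing_line',c)[:1],'pointer',proj(s,[p[0]+102*np.cos(p[2]),p[1]+102*np.sin(p[2]),131]).round())
E
```

```text
5401 [583.007  -4.654  -0.    125.305] 1.62
5386 [583.021  -4.676  -0.    125.304] 1.51
5309 [583.014  -4.693   0.    125.304] 1.19
5309 [583.014  -4.693   0.    125.304] 1.19
side 3788 [ 5.82427e+02 -4.89600e+00  1.00000e-03  1.24999e+02]
-1.15 [298.3 239.2]
-1 [302.6 245.2]
-0.8 [307.7 254. ]
line [{'location': [303.0, 242.2], 'p': 0.96}] pointer [322. 291.]
top 1521 [584.327  -3.49    0.    125.928]
-1.15 [374.6 182.3]
-1 [374.  177.9]
-0.8 [373.2 173.4]
line [{'location': [376.3, 177.7], 'p': 0.71}] pointer [370. 166.]
```

View pics/z_side.png

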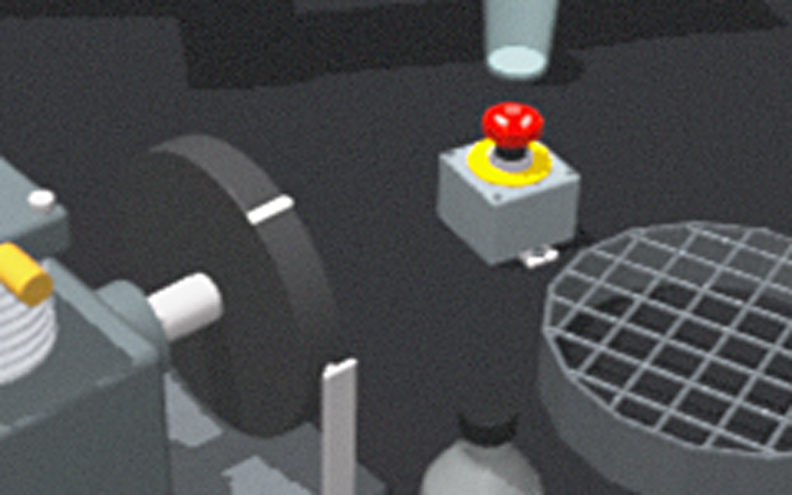

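View pics/z_top.png

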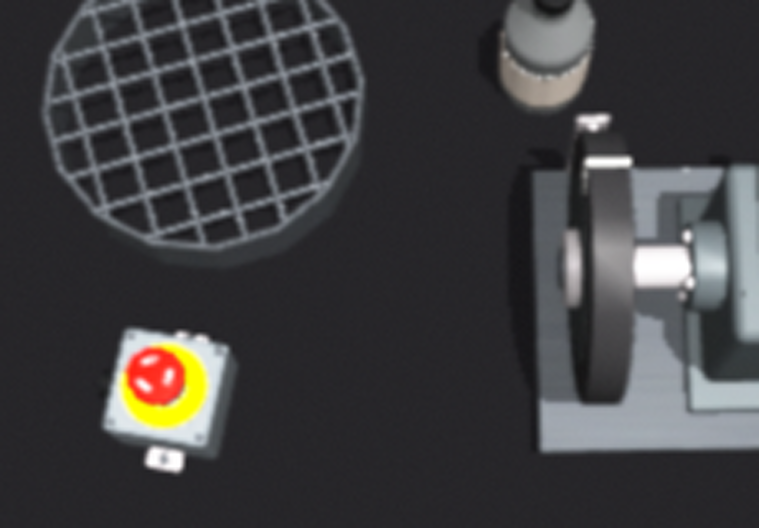

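```bash
cat >> h.py <<'E'
import json,sys
D=Ro.from_matrix([[-1,0,0],[0,1,0],[0,0,-1]])   # tool down, jaws along world y
def row(cp,cR,p,R):
    s=cR.inv().apply(np.array(p,float)-cp)/600; t=np.degrees((cR.inv()*R).as_rotvec())/30
    return np.r_[s,t].round(4).tolist()
E
python3 - <<'E'
from h import *
q=np.array(observe()['orientation']);print(q, observe()['ee_pos'])
a=np.degrees(2*np.arctan2(q[2],q[1]));print('x axis ang',a)
cR=Ro.from_euler('z',a-180,degrees=True)*D
print(cR.as_matrix().round(3))
c=np.array([266.105,565.517,206.513])
print(row(c,cR,[523,289.5,140],D))
E
```

```text
[-6.65035273e-06  2.18146982e-01  9.75915926e-01 -9.08288602e-06] [266.11322371 565.52099217 206.51176253]
x axis ang 154.79956083230016
[[-0.905  0.426  0.   ]
 [ 0.426  0.905  0.   ]
 [ 0.     0.    -1.   ]]
[-0.5833, -0.2339, 0.1109, 0.0, 0.0, -0.84]
```

{"api": "move_arm", "payload": {
  "plan": [
    [-0.583, -0.234, 0.08, 0, 0, -0.84, 1],
    [-0.583, -0.234, 0.08, 0, 0, -0.84, 1],
    [-0.583, -0.234, 0.08, 0, 0, -0.84, 1],
    [-0.583, -0.234, 0.08, 0, 0, -0.84, 1],
    [-0.583, -0.234, 0.08, 0, 0, -0.84, 1],
    [-0.583, -0.234, 0.08, 0, 0, -0.84, 1],
    [-0.583, -0.234, 0.08, 0, 0, -0.84, 1],
    [-0.583, -0.234, 0.11, 0, 0, -0.84, 1],
    [-0.583, -0.234, 0.11, 0, 0, -0.84, 1],
    [-0.583, -0.234, 0.11, 0, 0, -0.84, 1],
    [-0.583, -0.234, 0.11, 0, 0, -0.84, 1]
  ],
  "newtons": 60
}}

```text
t: 2.68
ee_pos: [522.4, 290.6, 140.9]
orientation: [0.0, -0.001, 1.0, 0.0]
force: [-0.4, 1.7, -0.6]
gripper_width: 0.1
```

```bash
python3 - <<'E'
from h import *
o=observe();print({k:np.round(v,3) for k,v in o.items()}); print(rot().as_matrix().round(3))
for c in ['side','top']: save(snapshot(c),c+'2')
a=cv2.imread('pics/side2.png')[120:300,280:480];b=cv2.imread('pics/top2.png')[150:330,140:340]
cv2.imwrite('pics/m2.png',np.hstack([cv2.resize(a,(400,360)),cv2.resize(b,(400,360))]))
E
```

```text
{'t': np.float64(2.675), 'joints': array([ 0.4  ,  0.269, -0.178,  1.123,  0.   ,  0.398]), 'joint_vel': array([-0.007,  0.   ,  0.006, -0.   ,  0.001, -0.002]), 'tau': array([-2.1000e-02, -4.2417e+01,  2.7850e+01,  1.2000e-02, -1.0000e-03,
        1.0000e-03]), 'ee_pos': array([522.408, 290.61 , 140.941]), 'orientation': array([ 0.   , -0.001,  1.   ,  0.   ]), 'force': array([-0.441,  1.656, -0.574]), 'wrist_torque': array([-0.023,  0.034,  0.056]), 'gripper_width': np.float64(0.104)}
[[-1.    -0.002  0.001]
 [-0.002  1.     0.   ]
 [-0.001  0.    -1.   ]]
```

View pics/m2.png

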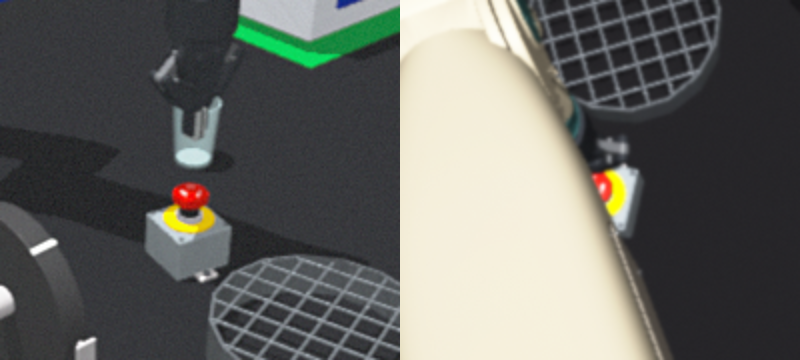

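{"api": "move_arm", "payload": {
  "plan": [
    [0, 0, 0.04, 0, 0, 0, 1],
    [0, 0, 0.065, 0, 0, 0, 1],
    [0, 0, 0.075, 0, 0, 0, 1],
    [0, 0, 0.08, 0, 0, 0, 1],
    [0, 0, 0.084, 0, 0, 0, 1],
    [0, 0, 0.088, 0, 0, 0, 1],
    [0, 0, 0.088, 0, 0, 0, 1],
    [0, 0, 0.088, 0, 0, 0, 1]
  ]
}}

```text
t: 3.78
ee_pos: [523.0, 289.6, 87.9]
orientation: [0.0, -0.0, 1.0, 0.0]
force: [-0.1, 0.3, -0.2]
gripper_width: -0.0
```

```bash
python3 - <<'E'
from h import *
o=observe();print(o['force'],o['ee_pos'])
for c in ['side','top']: save(snapshot(c),c+'3')
a=cv2.imread('pics/side3.png')[160:270,320:440]
cv2.imwrite('pics/m3.png',cv2.resize(a,None,fx=5,fy=5))
E
```

```text
[-0.0776076   0.29627104 -0.22354715] [522.99779962 289.59567607  87.94138171]
```

View pics/m3.png

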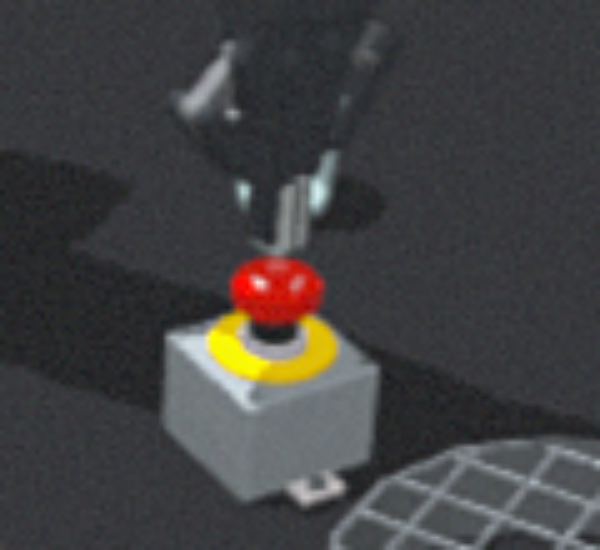

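```bash
python3 - <<'E'
from h import *
for c in ['side','top']:
    s=snapshot(c); print(c,'tcp',proj(s,observe()['ee_pos']).round(1),'captop',proj(s,[523.5,289.5,95]).round(1),'cap',proj(s,[523.5,289.5,88]).round(1),'collar',proj(s,[523.5,289.5,59]).round(1))
    print([(x['location'],x['p']) for x in place_of('stop_cap',c)[:2]],[(x['location'],x['p']) for x in place_of('stop_box',c)[:2]])
    im=s['img'].astype(int); red=(im[...,0]>120)&(im[...,1]<80)&(im[...,2]<80); v,u=np.nonzero(red); k=(abs(v-220)<60)&(abs(u-(375 if c=='side' else 238))<25); v=v[k];u=u[k]
    if len(v): print('red',u.min(),u.max(),v.min(),v.max(),u.mean(),v.mean())
    z=s['range_z']
    if c=='side':
        for vv in range(196,226,2): print(vv,[round(float(x)) for x in z[vv,366:386:2]])
s=cv2.imread('pics/side1.png').astype(int);red=(s[...,2]>120)&(s[...,1]<80)&(s[...,0]<80); v,u=np.nonzero(red); k=(abs(v-220)<40)&(abs(u-375)<25);v=v[k];u=u[k];print('before',u.min(),u.max(),v.min(),v.max(),u.mean(),v.mean())
E
```

```text
side tcp [374.1 217.8] captop [374.5 215.3] cap [374.3 217.8] collar [373.5 228.3]
[([375.9, 216.2], 0.46)] [([373.7, 249.7], 0.93), ([305.7, 244.3], 0.58)]
red 366 384 211 224 374.83798882681566 217.72067039106145
196 [1429, 1108, 1111, 1112, 1123, 1117, 1129, 1130, 1380, 1396]
198 [1420, 1408, 1134, 1129, 1125, 1126, 1126, 1134, 1388, 1397]
200 [1420, 1399, 1140, 1130, 1134, 1127, 1135, 1138, 1400, 1405]
202 [1405, 1405, 1140, 1131, 1136, 1131, 1138, 1142, 1402, 1403]
204 [1398, 1400, 1144, 1135, 1136, 1138, 1139, 1144, 1397, 1395]
206 [1385, 1385, 1143, 1143, 1141, 1139, 1141, 1150, 1384, 1386]
208 [1378, 1377, 1154, 1141, 1144, 1138, 1147, 1380, 1377, 1381]
210 [1378, 1371, 1371, 1373, 1149, 1145, 1369, 1368, 1368, 1372]
212 [1367, 1362, 1180, 1181, 1176, 1186, 1177, 1359, 1365, 1368]
214 [1353, 1167, 1172, 1174, 1173, 1171, 1171, 1170, 1173, 1353]
216 [1168, 1165, 1165, 1169, 1166, 1163, 1163, 1163, 1166, 1343]
218 [1167, 1157, 1157, 1160, 1161, 1157, 1155, 1156, 1161, 1334]
220 [1328, 1164, 1157, 1158, 1151, 1156, 1156, 1150, 1157, 1326]
222 [1221, 1166, 1158, 1158, 1156, 1156, 1159, 1157, 1324, 1319]
224 [1201, 1188, 1173, 1169, 1169, 1160, 1176, 1202, 1198, 1209]
top tcp [238.1 244.2] captop [237.5 243.2] cap [238.1 243.9] collar [240.5 246.6]
[] [([243.5, 252.0], 0.6)]
red 242 245 242 246 243.6 243.3
before 366 384 211 224 374.72727272727275 217.57386363636363
```

```bash
python3 - <<'E'
from h import *
s=snapshot('side'); print(back(s,375,209.5,1146),back(s,375,196,1115),observe()['t'],observe()['ee_pos'],observe()['joints'])
for u in range(368,386,1): print(u,[round(float(x)) for x in s['range_z'][200:214,u]])
E
```

```text
[530.88281157 281.94532103 116.74757781] [536.16216235 273.10593773 157.2128776 ] 4.225 [522.85150459 289.54957894  87.74983697] [ 3.97616710e-01  3.14316435e-01 -2.38560698e-01  1.01784380e+00
  3.62851227e-06  3.97589743e-01]
368 [1405, 1410, 1409, 1399, 1399, 1389, 1389, 1380, 1382, 1370, 1370, 1369, 1360, 1172]
369 [1139, 1140, 1138, 1146, 1139, 1143, 1148, 1383, 1379, 1376, 1370, 1367, 1178, 1173]
370 [1133, 1139, 1136, 1141, 1144, 1144, 1144, 1147, 1157, 1375, 1369, 1361, 1178, 1176]
371 [1135, 1135, 1138, 1136, 1141, 1143, 1143, 1143, 1152, 1375, 1372, 1367, 1179, 1176]
372 [1132, 1134, 1132, 1136, 1135, 1135, 1134, 1141, 1145, 1150, 1369, 1186, 1176, 1174]
373 [1127, 1129, 1131, 1133, 1137, 1135, 1139, 1138, 1140, 1140, 1158, 1183, 1175, 1175]
374 [1127, 1135, 1134, 1136, 1138, 1140, 1143, 1144, 1145, 1150, 1155, 1181, 1176, 1176]
375 [1133, 1133, 1136, 1134, 1138, 1144, 1140, 1143, 1143, 1142, 1141, 1181, 1178, 1174]
376 [1132, 1132, 1135, 1133, 1141, 1134, 1138, 1142, 1141, 1144, 1148, 1184, 1177, 1176]
377 [1130, 1134, 1137, 1139, 1139, 1139, 1142, 1142, 1143, 1145, 1369, 1371, 1182, 1177]
378 [1133, 1134, 1138, 1140, 1141, 1143, 1143, 1144, 1147, 1149, 1367, 1368, 1180, 1171]
379 [1132, 1139, 1140, 1140, 1142, 1146, 1144, 1149, 1149, 1377, 1372, 1362, 1178, 1176]
380 [1136, 1139, 1136, 1148, 1147, 1145, 1385, 1383, 1381, 1370, 1368, 1365, 1361, 1173]
381 [1154, 1151, 1150, 1399, 1395, 1394, 1391, 1381, 1375, 1376, 1369, 1365, 1360, 1174]
382 [1401, 1397, 1400, 1398, 1392, 1391, 1384, 1382, 1380, 1369, 1364, 1373, 1362, 1354]
383 [1400, 1403, 1402, 1401, 1399, 1393, 1390, 1385, 1379, 1371, 1373, 1364, 1362, 1363]
384 [1405, 1410, 1406, 1399, 1391, 1391, 1389, 1380, 1377, 1369, 1371, 1368, 1364, 1355]
385 [1414, 1413, 1402, 1399, 1393, 1389, 1388, 1381, 1375, 1374, 1368, 1369, 1365, 1357]
```

```bash
python3 - <<'E'
from h import *
import workcell
print([n for n in dir(workcell) if not n.startswith('_')])
print({k:getattr(workcell,k) for k in dir(workcell) if 'grip' in k or 'off' in k})
# lowest tip points from the gripper cloud, before & now
s=snapshot('side'); z=s['range_z']; v,u=np.nonzero((z>0)); zz=z[v,u]
P=(np.c_[(u-s['cx'])/s['fx']*zz,(v-s['cy'])/s['fy']*zz,zz]-s['t'])@s['R']
k=(abs(P[:,0]-523)<60)&(abs(P[:,1]-289)<60)&(P[:,2]>100); Q=P[k]
for lo in range(100,240,8):
    m=(Q[:,2]>=lo)&(Q[:,2]<lo+8)
    if m.sum(): print(lo,m.sum(),Q[m].min(0).round(),Q[m].max(0).round())
E
```

```text
['Unreachable', 'grip_point_offset', 'job_done', 'observe', 'place_of', 'recognise', 'silhouettes', 'snapshot']
{'grip_point_offset': 18.700000000000003}
108 5 [516. 281. 112.] [527. 283. 114.]
116 24 [520. 273. 116.] [535. 294. 124.]
124 43 [517. 273. 124.] [536. 302. 132.]
132 35 [516. 273. 132.] [536. 303. 140.]
140 39 [516. 272. 140.] [537. 301. 148.]
148 28 [525. 272. 148.] [535. 302. 156.]
156 65 [514. 255. 156.] [537. 323. 164.]
164 88 [513. 248. 164.] [538. 329. 172.]
172 88 [509. 243. 172.] [540. 333. 180.]
180 122 [505. 235. 180.] [542. 339. 188.]
188 110 [512. 229. 188.] [542. 346. 196.]
196 124 [511. 229. 196.] [542. 347. 204.]
204 138 [511. 229. 204.] [545. 348. 212.]
212 130 [513. 237. 212.] [546. 334. 220.]
220 103 [514. 245. 220.] [544. 329. 228.]
228 52 [513. 248. 228.] [535. 284. 236.]
236 52 [501. 249. 236.] [561. 301. 244.]
```

The reported TCP is 88 mm, but depth and pixels put the fingertips near z≈110, and no force shows. I'll go down gently and let contact settle which is right.

{"api": "move_arm", "payload": {
  "plan": [
    [0, 0, 0.005, 0, 0, 0, 1],
    [0, 0, 0.01, 0, 0, 0, 1],
    [0, 0, 0.015, 0, 0, 0, 1],
    [0, 0, 0.015, 0, 0, 0, 1]
  ]
}}

```text
t: 4.78
ee_pos: [522.5, 289.4, 78.2]
orientation: [-0.0, 0.0, 1.0, -0.0]
force: [0.8, -0.1, -1.2]
gripper_width: 0.2
```

{"api": "move_arm", "payload": {
  "plan": [
    [0, 0, 0.003, 0, 0, 0, 1],
    [0, 0, 0.006, 0, 0, 0, 1],
    [0, 0, 0.007, 0, 0, 0, 1],
    [0, 0, 0.007, 0, 0, 0, 1]
  ]
}}

```text
t: 5.28
ee_pos: [522.8, 289.5, 74.5]
orientation: [-0.0, -0.0, 1.0, -0.0]
force: [0.5, -0.1, -0.9]
gripper_width: -0.0
```

{"api": "move_arm", "payload": {
  "plan": [
    [0, 0, 0.003, 0, 0, 0, 1],
    [0, 0, 0.006, 0, 0, 0, 1],
    [0, 0, 0.007, 0, 0, 0, 1],
    [0, 0, 0.007, 0, 0, 0, 1]
  ]
}}

```text
t: 5.78
ee_pos: [522.8, 289.5, 70.3]
orientation: [-0.0, -0.0, 1.0, -0.0]
force: [0.1, 0.2, 0.2]
gripper_width: 0.3
```

```bash
python3 - <<'E'
from h import *
o=observe();print(o['force'],o['ee_pos'])
s=snapshot('side');save(s,'side4')
a=s['img'][160:270,320:440,::-1]
cv2.imwrite('pics/m4.png',cv2.resize(a,None,fx=5,fy=5))
E
```

```text
[0.08655841 0.16464025 0.23791455] [522.81896782 289.52454989  70.30129652]
```

View pics/m4.png

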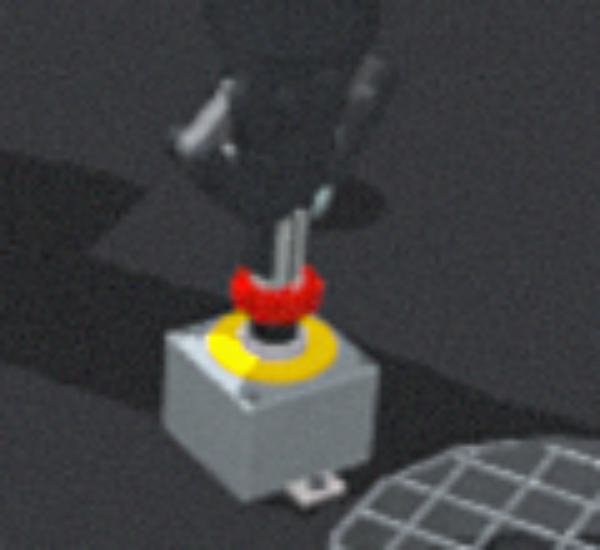

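The fingertips now overlap the red cap at about (375,215), so they are nearly touching it. I'll keep stepping down.

{"api": "move_arm", "payload": {
  "plan": [
    [0, 0, 0.003, 0, 0, 0, 1],
    [0, 0, 0.005, 0, 0, 0, 1],
    [0, 0, 0.005, 0, 0, 0, 1]
  ]
}}

```text
t: 6.2
ee_pos: [523.0, 289.6, 68.9]
orientation: [0.0, -0.0, 1.0, 0.0]
force: [-3.3, -2.2, 8.7]
gripper_width: 0.1
```

{"api": "move_arm", "payload": {
  "plan": [
    [0, 0, 0.004, 0, 0, 0, 1],
    [0, 0, 0.008, 0, 0, 0, 1],
    [0, 0, 0.01, 0, 0, 0, 1],
    [0, 0, 0.01, 0, 0, 0, 1]
  ]
}}

```text
t: 6.7
ee_pos: [523.0, 289.6, 63.0]
orientation: [0.0, -0.0, 1.0, 0.0]
force: [-3.6, -0.5, 9.8]
gripper_width: 0.2
```

{"api": "move_arm", "payload": {
  "plan": [
    [0, 0, 0.003, 0, 0, 0, 1],
    [0, 0, 0.005, 0, 0, 0, 1],
    [0, 0, 0.005, 0, 0, 0, 1]
  ]
}}

```text
t: 7.08
ee_pos: [523.2, 289.7, 61.6]
orientation: [0.001, -0.0, 1.0, 0.0]
force: [-6.5, -2.9, 17.9]
gripper_width: -0.0
```

{"api": "move_arm", "payload": {
  "plan": [
    [0, 0, -0.03, 0, 0, 0, 1],
    [0, 0, -0.1, 0, 0, 0, 1],
    [0, 0, -0.2, 0, 0, 0, 1],
    [0, 0, -0.25, 0, 0, 0, -1],
    [0, 0, -0.25, 0, 0, 0, -1],
    [0, 0, -0.25, 0, 0, 0, -1]
  ]
}}

```text
t: 7.82
ee_pos: [522.1, 289.2, 207.1]
orientation: [-0.001, -0.0, 1.0, -0.0]
force: [-0.2, 0.4, -0.3]
gripper_width: 54.6
```

```bash
python3 - <<'E'
from h import *
o=observe();print(o['force'],o['ee_pos'],o['gripper_width'],o['t'])
s=snapshot('side');save(s,'side5')
im=s['img'].astype(int);red=(im[...,0]>120)&(im[...,1]<80)&(im[...,2]<80); v,u=np.nonzero(red); k=(abs(v-220)<40)&(abs(u-375)<25);v=v[k];u=u[k];print('red now',u.min(),u.max(),v.min(),v.max(),u.mean(),v.mean())
print(proj(s,[523.5,289.5,88]),proj(s,[523.5,289.5,82]))
z=s['range_z']; v,u=np.nonzero((z>0)); zz=z[v,u]
P=(np.c_[(u-s['cx'])/s['fx']*zz,(v-s['cy'])/s['fy']*zz,zz]-s['t'])@s['R']
k=(abs(P[:,0]-523)<60)&(abs(P[:,1]-289)<75)&(P[:,2]>200); Q=P[k]
for lo in range(200,320,8):
    m=(Q[:,2]>=lo)&(Q[:,2]<lo+8)
    if m.sum(): print(lo,m.sum(),Q[m].min(0).round(),Q[m].max(0).round())
a=s['img'][80:270,300:450,::-1]
cv2.imwrite('pics/m5.png',cv2.resize(a,None,fx=3,fy=3))
E
```

```text
[-0.15398948  0.43792007 -0.33945887] [522.13329488 289.24106064 207.14821806] 54.595669265642755 7.825
red now 366 383 213 225 374.4166666666667 219.3154761904762
[374.27607342 217.83006319] [374.11684195 220.02620578]
232 28 [512. 254. 235.] [534. 322. 240.]
240 63 [510. 247. 240.] [534. 330. 248.]
248 69 [513. 247. 248.] [534. 329. 256.]
256 71 [510. 244. 256.] [536. 330. 264.]
264 79 [509. 244. 264.] [535. 330. 272.]
272 61 [510. 243. 272.] [535. 329. 280.]
280 119 [509. 228. 280.] [537. 344. 288.]
288 138 [511. 226. 288.] [537. 349. 296.]
296 133 [509. 225. 296.] [541. 351. 304.]
304 179 [509. 224. 304.] [541. 350. 312.]
312 179 [508. 221. 312.] [542. 354. 320.]
```

View pics/m5.png

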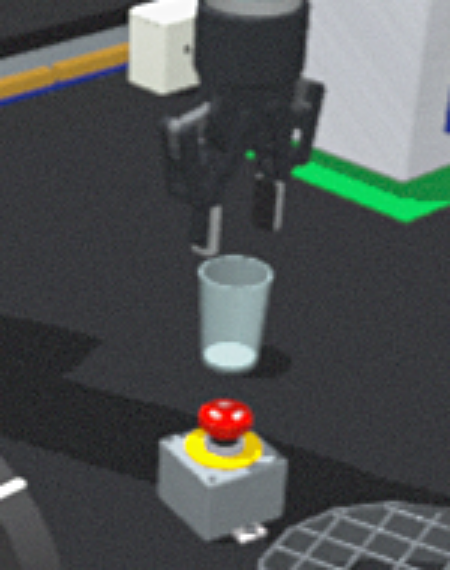

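The head is down: its red centroid moved from row 217.6 to 219.3, so it is latched, and the hand is off it. The true fingertips sit about 25 mm behind the reported TCP. I'll work out the wheel poses with that offset.

```bash
cat >> h.py <<'E'
def step(cp,cR,r):
    r=np.array(r,float); return cp+cR.apply(r[:3]*600), cR*Ro.from_rotvec(np.radians(r[3:6]*30))
def cmd():
    p=np.array([266.105,565.517,206.513]); R=Ro.from_euler('z',154.79956-180,degrees=True)*D
    for r in json.load(open('log.json')): p,R=step(p,R,r)
    return p,R
def add(*rs):
    L=json.load(open('log.json')); L+= [list(r) for r in rs]; json.dump(L,open('log.json','w'))
C=np.array([583,-4.5,125])
def wp(phi,r):
    u=np.array([np.sin(phi),0,np.cos(phi)]); return C+r*u, Ro.from_euler('y',phi)*D
E
echo '[]' > log.json
python3 - <<'E'
from h import *
add([-.583,-.234,.11,0,0,-.84],[0,0,.088,0,0,0],[0,0,.015,0,0,0],[0,0,.007,0,0,0],[0,0,.007,0,0,0],[0,0,.005,0,0,0],[0,0,.01,0,0,0],[0,0,.005,0,0,0],[0,0,-.25,0,0,0])
p,R=cmd(); print(p,R.as_matrix().round(3),observe()['ee_pos'])
P,_=wp(-.625,110); print(P,row(p,R,P,wp(-np.radians(30),0)[1]))
E
```

```text
[522.83197107 289.53971411 208.313     ] [[-1.  0.  0.]
 [ 0.  1.  0.]
 [ 0.  0. -1.]] [521.64158599 289.04012835 206.35981339]
[518.63929998  -4.5        214.20594315] [0.007, -0.4901, -0.0098, -0.0, -1.0, -0.0]
```

{"api": "move_arm", "payload": {
  "plan": [
    [0.007, -0.49, -0.01, 0, -1, 0, -1],
    [0.007, -0.49, -0.01, 0, -1, 0, -1],
    [0.007, -0.49, -0.01, 0, -1, 0, -1],
    [0.007, -0.49, -0.01, 0, -1, 0, -1],
    [0.007, -0.49, -0.01, 0, -1, 0, -1],
    [0.007, -0.49, -0.01, 0, -1, 0, -1],
    [0.007, -0.49, -0.01, 0, -1, 0, -1],
    [0.007, -0.49, -0.01, 0, -1, 0, -1],
    [0.007, -0.49, -0.01, 0, -1, 0, -1]
  ]
}}

```text
t: 9.0
ee_pos: [518.6, -3.0, 213.9]
orientation: [0.258, -0.001, 0.966, 0.0]
force: [-0.7, 0.1, -0.0]
gripper_width: 85.1
```

```bash
python3 - <<'E'
from h import *
add([.007,-.49,-.01,0,-1,0]); p,R=cmd(); o=observe()
print(p,o['ee_pos'],o['gripper_width'],o['joints'].round(2),o['force']); print((R.inv()*rot()).as_rotvec())
for c in ['side','top']: 
    s=snapshot(c); save(s,c+'6')
    z=s['range_z']; v,u=np.nonzero((z>0)); zz=z[v,u]
    P=(np.c_[(u-s['cx'])/s['fx']*zz,(v-s['cy'])/s['fy']*zz,zz]-s['t'])@s['R']
    Q=(P-o['ee_pos'])@R.as_matrix()   # tool coords
    k=(abs(Q[:,0])<40)&(abs(Q[:,1])<75)&(Q[:,2]<10)&(Q[:,2]>-120)&(P[:,2]>218); Q=Q[k]
    for lo in range(-80,10,6):
        m=(Q[:,2]>=lo)&(Q[:,2]<lo+6)
        if m.sum()>2: print(c,lo,m.sum(),np.percentile(Q[m],3,axis=0).round(),np.percentile(Q[m],97,axis=0).round())
P,RR=wp(-.625,110);print(row(p,R,P,RR)); P,RR=wp(-.625,36);print(row(p,R,P,RR))
a=cv2.imread('pics/side6.png')[120:360,170:430];cv2.imwrite('pics/m6.png',cv2.resize(a,None,fx=2.4,fy=2.4))
E
```

```text
[518.62971331  -4.46025362 214.313     ] [518.56370478  -3.03920242 213.88332804] 85.07919427299564 [-0.19 -0.28 -0.69  0.65  0.1  -0.17] [-0.65719609  0.05526544 -0.01849753]
[-0.00146299  0.00083144 -0.00209511]
side -80 71 [-12. -60. -80.] [  7.  56. -74.]
side -74 70 [-12. -58. -74.] [  8.  53. -68.]
side -68 73 [-12. -58. -68.] [  8.  53. -62.]
side -62 73 [-12. -58. -62.] [  9.  53. -56.]
side -56 72 [-12. -57. -56.] [ 10.  54. -50.]
side -50 65 [-12. -56. -50.] [ 10.  51. -44.]
side -44 45 [-11. -51. -44.] [ 10.  46. -39.]
top -80 11 [-13. -58. -80.] [  6.  55. -75.]
top -74 9 [-12. -47. -71.] [ -9.  54. -69.]
top -68 8 [-13. -49. -68.] [-12.  48. -63.]
top -62 13 [-13. -48. -61.] [ -8.  55. -57.]
top -56 20 [-12. -55. -56.] [ -6.  53. -50.]
top -50 7 [-12. -54. -49.] [ -8.  50. -44.]
top -44 8 [-12. -48. -43.] [ -2.  29. -39.]
[0.0001, -0.0001, 0.0002, -0.0, -0.1937, -0.0]
[-0.0124, -0.0001, 0.1229, -0.0, -0.1937, -0.0]
```

View pics/m6.png

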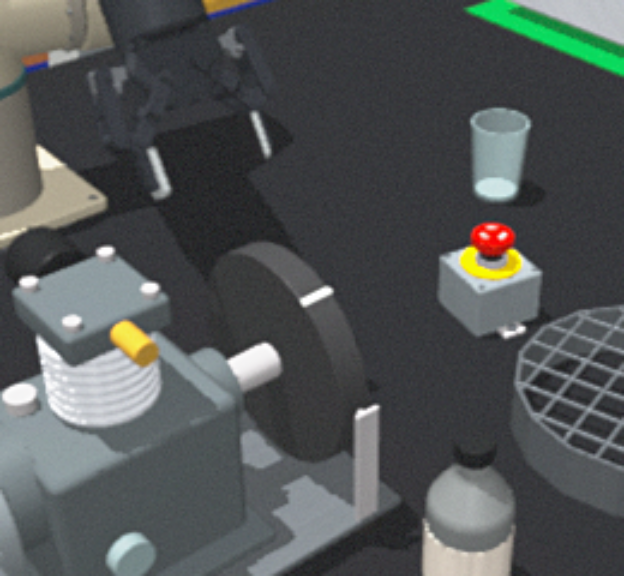

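The open tips are about 39 mm behind the reported TCP along tool z, which is 25 mm plus the 13 mm swing. The offset is therefore along the tool axis, and the fingers are centred. Approaching the rim now.

{"api": "move_arm", "payload": {
  "plan": [
    [0, 0, 0, 0, -0.194, 0, -1],
    [0, 0, 0, 0, -0.194, 0, -1],
    [-0.006, 0, 0.06, 0, -0.194, 0, -1],
    [-0.0125, 0, 0.123, 0, -0.194, 0, -1],
    [-0.0125, 0, 0.123, 0, -0.194, 0, -1],
    [-0.0125, 0, 0.123, 0, -0.194, 0, -1]
  ]
}}

```text
t: 9.85
ee_pos: [562.8, -4.4, 155.1]
orientation: [0.308, -0.0, 0.952, -0.0]
force: [-0.2, 0.3, -0.2]
gripper_width: 85.5
```

```bash
python3 - <<'E'
from h import *
add([-.0125,0,.123,0,-.194,0]); p,R=cmd(); o=observe()
print(p,o['ee_pos'],o['gripper_width'],o['force'])
s=snapshot('side'); save(s,'side7')
a=s['img'][120:360,170:430,::-1];cv2.imwrite('pics/m7.png',cv2.resize(a,None,fx=2.4,fy=2.4))
print([x for x in place_of('timing_line','side')[:1]])
E
```

```text
[562.02490384  -4.46058687 154.1503252 ] [562.8080439   -4.42287212 155.07740052] 85.51940795977669 [-0.22695408  0.2718714  -0.17994338]
[{'location': [303.2, 242.1], 'p': 0.97}]
```

View pics/m7.png

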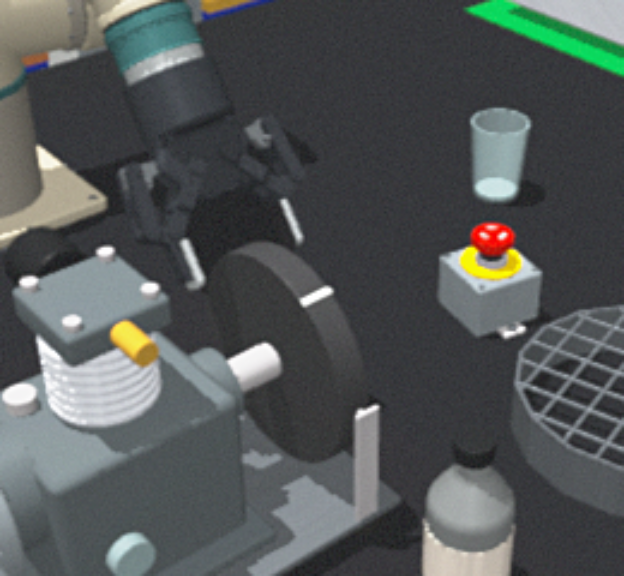

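{"api": "move_arm", "payload": {
  "plan": [
    [0, 0, 0, 0, 0, 0, 1],
    [0, 0, 0, 0, 0, 0, 1],
    [0, 0, 0, 0, 0, 0, 1],
    [0, 0, 0, 0, 0, 0, 1],
    [0, 0, 0, 0, 0, 0, 1],
    [0, 0, 0, 0, 0, 0, 1],
    [0, 0, 0, 0, 0, 0, 1]
  ],
  "newtons": 70
}}

```text
t: 10.82
ee_pos: [561.9, -3.8, 154.7]
orientation: [0.308, -0.0, 0.951, 0.001]
force: [-4.7, 1.8, 5.1]
gripper_width: 24.8
```

```bash
python3 - <<'E'
from h import *
p,R=cmd(); o=observe()
print(p,o['ee_pos'],o['gripper_width'],o['force'],o['wrist_torque'])
s=snapshot('side'); save(s,'side8')
a=s['img'][120:360,170:430,::-1];cv2.imwrite('pics/m8.png',cv2.resize(a,None,fx=2.4,fy=2.4))
print([x for x in place_of('timing_line','side')[:1]])
for n in (1,2):
  for f in np.linspace(-.625,.625,9)[1:]:
    pass
c,cR=p,R
# three calls of ~0.417 rad, rows
for seg in range(3):
    a0=-.625+seg*1.25/3
    for k in range(1,5):
        P,RR=wp(a0+k*1.25/12,36); print(seg,k,row(c,cR,P,RR))
    c,cR=P,RR
E
```

```text
[562.02490384  -4.46058687 154.1503252 ] [561.89006575  -3.77032687 154.68011915] 24.83277086905887 [-4.73584706  1.80577039  5.09435913] [0.31548067 0.80147784 0.23590069]
[{'location': [301.4, 242.7], 'p': 0.61}]
0 1 [-0.0062, -0.0001, 0.0002, -0.0, 0.1993, -0.0]
0 2 [-0.0123, -0.0001, 0.0012, -0.0, 0.3982, -0.0]
0 3 [-0.0184, -0.0001, 0.0028, -0.0, 0.5972, -0.0]
0 4 [-0.0242, -0.0001, 0.005, -0.0, 0.7961, -0.0]
1 1 [-0.0062, 0.0, 0.0003, 0.0, 0.1989, 0.0]
1 2 [-0.0124, 0.0, 0.0013, 0.0, 0.3979, 0.0]
1 3 [-0.0184, 0.0, 0.0029, 0.0, 0.5968, 0.0]
1 4 [-0.0243, 0.0, 0.0051, 0.0, 0.7958, 0.0]
2 1 [-0.0062, 0.0, 0.0003, 0.0, 0.1989, 0.0]
2 2 [-0.0124, 0.0, 0.0013, 0.0, 0.3979, 0.0]
2 3 [-0.0184, 0.0, 0.0029, 0.0, 0.5968, 0.0]
2 4 [-0.0243, 0.0, 0.0051, 0.0, 0.7958, 0.0]
```

View pics/m8.png

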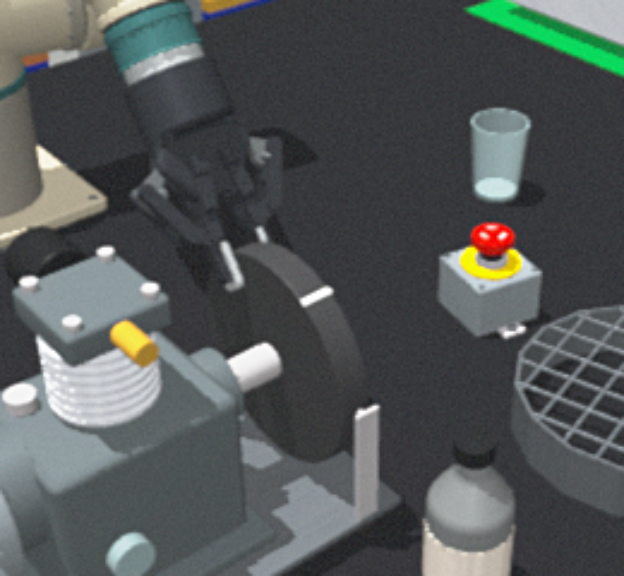

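The rim is pinched (24.8 mm open). First third of the stroke.

{"api": "move_arm", "payload": {
  "plan": [
    [-0.0031, 0, 0.0001, 0, 0.1, 0, 1],
    [-0.0062, 0, 0.0002, 0, 0.2, 0, 1],
    [-0.0093, 0, 0.0006, 0, 0.3, 0, 1],
    [-0.0123, 0, 0.0012, 0, 0.4, 0, 1],
    [-0.0154, 0, 0.002, 0, 0.5, 0, 1],
    [-0.0184, 0, 0.0028, 0, 0.6, 0, 1],
    [-0.0213, 0, 0.0039, 0, 0.7, 0, 1],
    [-0.0242, 0, 0.005, 0, 0.8, 0, 1],
    [-0.0242, 0, 0.005, 0, 0.8, 0, 1]
  ]
}}

```text
t: 12.05
ee_pos: [574.3, -3.8, 160.5]
orientation: [0.101, -0.0, 0.995, 0.001]
force: [-6.2, 2.0, 6.4]
gripper_width: 25.0
```

```bash
python3 - <<'E'
from h import *
add([-.0242,0,.005,0,.8,0]);p,R=cmd(); o=observe()
print(p,o['ee_pos'],o['gripper_width'],o['force'],o['wrist_torque'],(R.inv()*rot()).as_rotvec())
s=snapshot('side'); save(s,'side9')
a=s['img'][120:360,170:430,::-1];cv2.imwrite('pics/m9.png',cv2.resize(a,None,fx=2.4,fy=2.4))
x=place_of('timing_line','side'); print(x[:1])
for a in np.arange(-1,0.4,.1): print(round(a,1),proj(s,C+[90*np.cos(a),0,-90*np.sin(a)]).round(1))
E
```

```text
[575.55430722  -4.46069077 160.21544221] [574.34285071  -3.78474137 160.50488734] 25.042104084043398 [-6.20890709  2.03404622  6.44528659] [0.26974074 1.38176335 0.16938223] [-0.00133438  0.00401266 -0.00052352]
[{'location': [314.4, 259.2], 'p': 0.71}]
-1.0 [302.6 245.2]
-0.9 [305.3 249.5]
-0.8 [307.8 254. ]
-0.7 [310.  258.6]
-0.6 [312.  263.3]
-0.5 [313.8 268.1]
-0.4 [315.2 272.8]
-0.3 [316.3 277.4]
-0.2 [317.2 281.9]
-0.1 [317.7 286.1]
-0.0 [317.8 290.2]
0.1 [317.7 293.9]
0.2 [317.2 297.3]
0.3 [316.4 300.3]
```

View pics/m9.png

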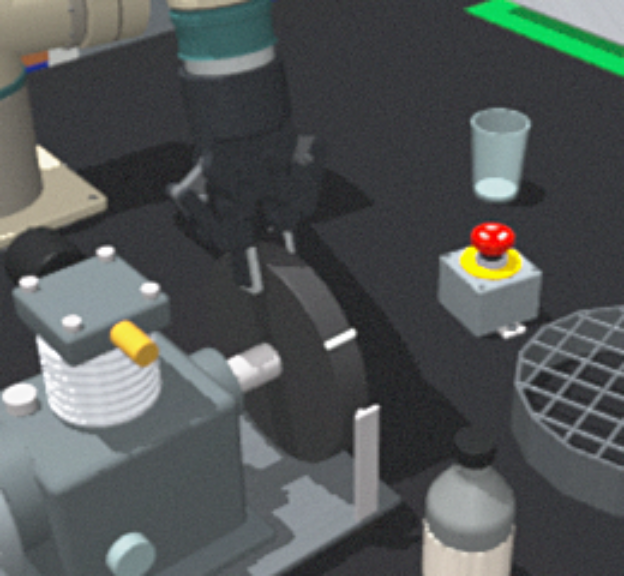

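The line centre is at (311.7,261.3), which is about -0.65 rad, so the wheel is following the hand. Second third.

{"api": "move_arm", "payload": {
  "plan": [
    [-0.0031, 0, 0.0001, 0, 0.1, 0, 1],
    [-0.0062, 0, 0.0002, 0, 0.2, 0, 1],
    [-0.0093, 0, 0.0006, 0, 0.3, 0, 1],
    [-0.0123, 0, 0.0012, 0, 0.4, 0, 1],
    [-0.0154, 0, 0.002, 0, 0.5, 0, 1],
    [-0.0184, 0, 0.0028, 0, 0.6, 0, 1],
    [-0.0213, 0, 0.0039, 0, 0.7, 0, 1],
    [-0.0242, 0, 0.005, 0, 0.8, 0, 1],
    [-0.0242, 0, 0.005, 0, 0.8, 0, 1]
  ]
}}

```text
t: 13.28
ee_pos: [588.6, -3.8, 161.3]
orientation: [-0.109, -0.0, 0.994, 0.001]
force: [-4.0, 1.0, 8.2]
gripper_width: 24.9
```

```bash
python3 - <<'E'
from h import *
add([-.0242,0,.005,0,.8,0]);p,R=cmd(); o=observe()
print(p,o['ee_pos'],o['gripper_width'],o['force'],o['wrist_torque'],(R.inv()*rot()).as_rotvec())
s=snapshot('side'); save(s,'side10')
a=s['img'][200:340,240:380,::-1];cv2.imwrite('pics/m10.png',cv2.resize(a,None,fx=4,fy=4,interpolation=cv2.INTER_CUBIC))
x=place_of('timing_line','side'); print(x[:1])
E
```

```text
[590.38093754  -4.46080463 160.25329819] [588.5604939   -3.7681699  161.28640587] 24.90034314157481 [-4.03376793  1.0286416   8.17268596] [ 0.22966895  1.67685374 -0.03019278] [-0.00109496  0.0056467  -0.00072416]
[{'location': [321.2, 279.3], 'p': 0.58}]
```

View pics/m10.png

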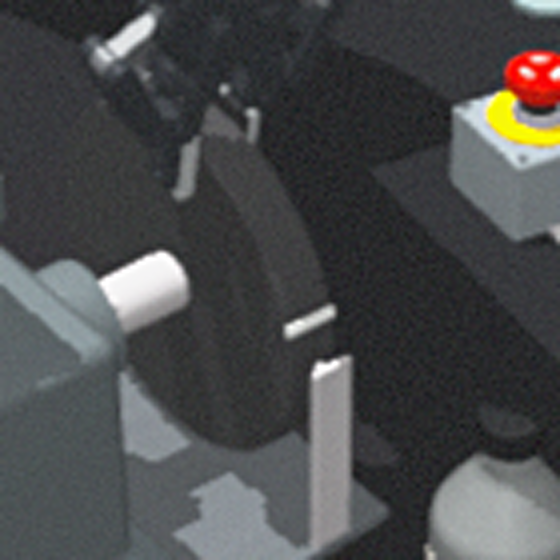

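The line is at (317.5,280.2), about -0.24 rad, so 0.46 rad remains.

{"api": "move_arm", "payload": {
  "plan": [
    [-0.0031, 0, 0.0001, 0, 0.1, 0, 1],
    [-0.0062, 0, 0.0002, 0, 0.2, 0, 1],
    [-0.0093, 0, 0.0006, 0, 0.3, 0, 1],
    [-0.0123, 0, 0.0012, 0, 0.4, 0, 1],
    [-0.0154, 0, 0.002, 0, 0.5, 0, 1],
    [-0.0184, 0, 0.0028, 0, 0.6, 0, 1],
    [-0.0213, 0, 0.0039, 0, 0.7, 0, 1],
    [-0.0242, 0, 0.005, 0, 0.8, 0, 1],
    [-0.0266, 0, 0.0062, 0, 0.88, 0, 1],
    [-0.0266, 0, 0.0062, 0, 0.88, 0, 1],
    [-0.0266, 0, 0.0062, 0, 0.88, 0, 1]
  ]
}}

```text
t: 14.75
ee_pos: [603.5, -3.7, 155.7]
orientation: [-0.333, -0.0, 0.943, 0.001]
force: [-2.4, 2.1, 8.4]
gripper_width: 24.9
```

```bash
python3 - <<'E'
from h import *
add([-.0266,0,.0062,0,.88,0]);p,R=cmd(); o=observe()
print(p,o['ee_pos'],o['gripper_width'],o['force'],o['wrist_torque'],(R.inv()*rot()).as_rotvec())
s=snapshot('side'); save(s,'side11'); t=snapshot('top'); save(t,'top11')
a=s['img'][200:340,240:380,::-1];cv2.imwrite('pics/m11.png',cv2.resize(a,None,fx=4,fy=4,interpolation=cv2.INTER_CUBIC))
for c in ('side','top'): print(place_of('timing_line',c)[:1])
for f in (.1,.2,.3): print(f,proj(t,C+[90*np.cos(f),0,-90*np.sin(f)]).round(1))
E
```

```text
[605.19681258  -4.46091841 153.2497386 ] [603.52886267  -3.71342104 155.74241909] 24.912102034683528 [-2.37639572  2.08784062  8.40586659] [ 0.22628015  1.51458968 -0.19506164] [-0.00081176  0.00488064 -0.00070051]
[{'location': [322.4, 298.2], 'p': 0.78}]
[{'location': [255.5, 168.1], 'p': 0.53}]
0.1 [369.2 174.1]
0.2 [368.8 176.1]
0.3 [368.5 178.4]
```

View pics/m11.png

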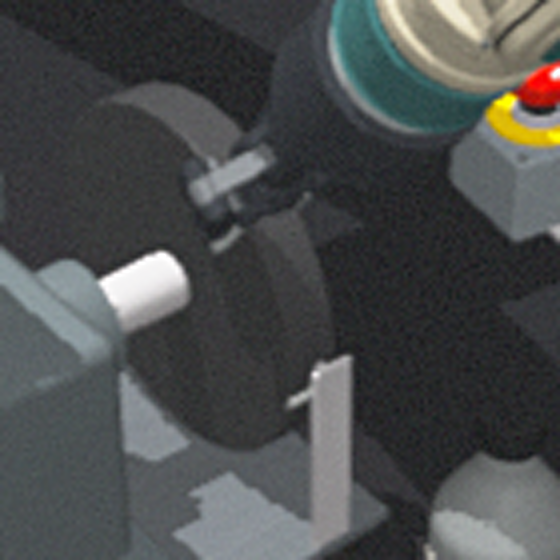

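```bash
python3 - <<'E'
from h import *
s=snapshot('side')
im=cv2.imread('pics/side11.png').astype(int)
prev=cv2.imread('pics/side10.png').astype(int)
for f in (-.26,-.24,-.22,.14,.18,.22,.26,.3):
    print(f,[proj(s,C+[90*np.cos(f),y,-90*np.sin(f)]).round(1).tolist() for y in (-13,-8,13)])
g=im.mean(2)
for c in range(310,320): print(c,[int(x) for x in g[293:306,c]])
g=prev.mean(2)
for c in range(311,324): print(c,[int(x) for x in g[274:288,c]])
E
```

```text
-0.26 [[311.0, 282.2], [313.2, 281.0], [322.3, 276.3]]
-0.24 [[311.1, 283.1], [313.4, 281.9], [322.5, 277.1]]
-0.22 [[311.3, 284.0], [313.5, 282.8], [322.7, 278.0]]
0.14 [[311.9, 298.3], [314.1, 297.2], [323.0, 292.3]]
0.18 [[311.7, 299.7], [313.9, 298.5], [322.8, 293.6]]
0.22 [[311.5, 301.0], [313.7, 299.8], [322.6, 294.9]]
0.26 [[311.2, 302.2], [313.4, 301.0], [322.3, 296.1]]
0.3 [[310.9, 303.4], [313.0, 302.2], [321.9, 297.3]]
310 [49, 54, 54, 50, 50, 49, 43, 49, 57, 51, 52, 53, 51]
311 [52, 51, 47, 50, 46, 51, 56, 74, 84, 70, 52, 50, 52]
312 [54, 52, 54, 54, 49, 56, 111, 140, 121, 71, 49, 47, 42]
313 [51, 54, 49, 53, 47, 63, 162, 175, 121, 60, 45, 48, 41]
314 [54, 48, 55, 42, 49, 106, 171, 157, 89, 41, 42, 43, 42]
315 [53, 50, 47, 43, 68, 162, 173, 118, 58, 41, 41, 43, 44]
316 [45, 45, 46, 55, 106, 168, 152, 84, 42, 40, 47, 46, 46]
317 [88, 94, 91, 115, 157, 164, 122, 92, 89, 87, 88, 92, 87]
318 [222, 183, 148, 152, 164, 164, 147, 138, 140, 139, 139, 140, 141]
319 [220, 185, 152, 152, 149, 149, 149, 148, 149, 153, 154, 148, 151]
311 [61, 70, 61, 66, 62, 56, 69, 157, 175, 151, 107, 64, 57, 59]
312 [66, 62, 62, 62, 60, 51, 95, 231, 228, 202, 131, 67, 56, 56]
313 [64, 55, 59, 64, 55, 59, 160, 234, 227, 187, 106, 57, 55, 55]
314 [59, 61, 59, 53, 49, 89, 230, 228, 213, 144, 75, 53, 59, 58]
315 [63, 59, 65, 51, 56, 118, 229, 221, 185, 104, 55, 57, 58, 51]
316 [61, 55, 59, 54, 70, 161, 206, 204, 141, 75, 48, 56, 53, 57]
317 [60, 65, 55, 55, 108, 192, 211, 179, 107, 56, 57, 56, 58, 53]
318 [60, 56, 51, 74, 162, 201, 206, 143, 73, 48, 50, 54, 54, 46]
319 [63, 55, 50, 107, 189, 208, 182, 110, 54, 52, 54, 53, 57, 53]
320 [61, 51, 70, 167, 203, 206, 145, 70, 52, 51, 59, 59, 54, 52]
321 [53, 56, 110, 197, 211, 185, 108, 52, 55, 57, 58, 59, 61, 54]
322 [40, 56, 142, 202, 213, 140, 69, 53, 54, 58, 54, 60, 49, 55]
323 [37, 39, 109, 149, 155, 98, 45, 38, 44, 46, 45, 49, 49, 43]
```

At column 314 the line is at row 299.5, giving about +0.215 rad. That agrees with -0.245 + 0.46. Releasing and backing out along the radius.

{"api": "move_arm", "payload": {
  "plan": [
    [0, 0, 0, 0, 0, 0, -1],
    [0, 0, 0, 0, 0, 0, -1],
    [0, 0, 0, 0, 0, 0, -1],
    [0, 0, 0, 0, 0, 0, -1],
    [0, 0, 0, 0, 0, 0, -1],
    [0, 0, -0.06, 0, 0, 0, -1],
    [0, 0, -0.14, 0, 0, 0, -1],
    [0, 0, -0.2, 0, 0, 0, -1],
    [0, 0, -0.2, 0, -0.5, 0, -1],
    [0, 0, -0.2, 0, -1, 0, -1],
    [0, 0, -0.2, 0, -1, 0, -1],
    [0, 0, -0.2, 0, -1, 0, -1]
  ]
}}

```text
t: 16.5
ee_pos: [675.9, -4.0, 248.5]
orientation: [-0.076, -0.0, 0.997, 0.0]
force: [0.3, 0.5, -0.1]
gripper_width: 85.7
```

```bash
python3 - <<'E'
from h import *
add([0,0,-.2,0,-1,0]);p,R=cmd(); o=observe()
print(p,o['ee_pos'],o['gripper_width'],o['force'],o['t'],o['joints'].round(2))
s=snapshot('side'); save(s,'side12')
a=s['img'][200:340,240:380,::-1];cv2.imwrite('pics/m12.png',cv2.resize(a,None,fx=4,fy=4,interpolation=cv2.INTER_CUBIC))
g=s['img'].astype(int).mean(2)
for c in range(311,317): print(c,[int(x) for x in g[293:306,c]])
t=snapshot('top'); save(t,'top12')
E
```

```text
[680.02962337  -4.46149309 247.05832258] [675.87343364  -4.02552768 248.54287819] 85.67549297756788 [ 0.28985968  0.51456442 -0.0864215 ] 16.5 [-0.09  0.47  0.33  1.58 -0.01 -0.09]
311 [57, 61, 62, 60, 55, 51, 70, 84, 99, 73, 56, 52, 52]
312 [55, 56, 58, 56, 52, 63, 160, 161, 130, 75, 51, 46, 51]
313 [58, 53, 56, 50, 45, 84, 228, 206, 125, 57, 49, 42, 49]
314 [50, 52, 49, 50, 46, 112, 210, 171, 93, 44, 38, 47, 45]
315 [47, 54, 45, 44, 68, 163, 176, 116, 62, 45, 47, 42, 46]
316 [50, 37, 43, 59, 111, 172, 155, 86, 46, 42, 46, 47, 45]
```

View pics/m12.png

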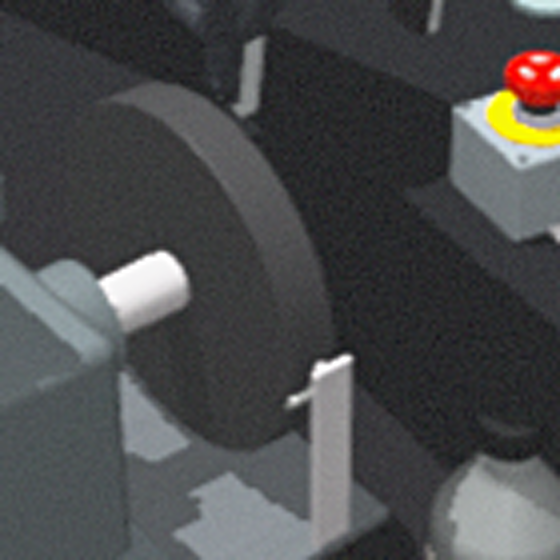

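View pics/top12.png

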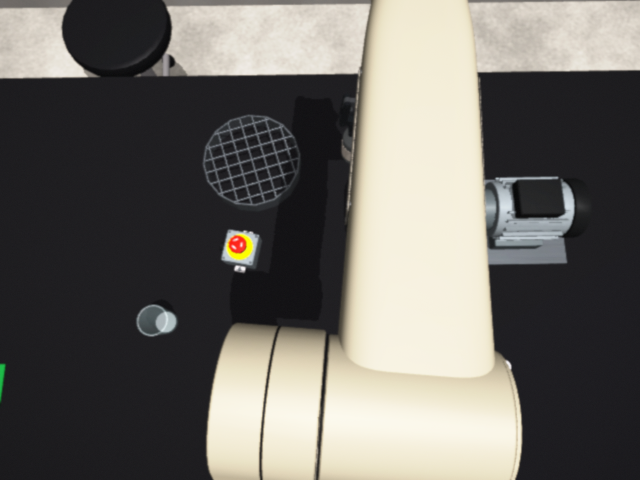

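The line hasn't moved since release: left end at zoom (290,404), the same rows as before. The bystanders look undisturbed. Next I'll compute the stop approach.

```bash
python3 - <<'E'
from h import *
p,R=cmd(); o=observe(); print(o['t'],o['ee_pos'],(R.inv()*rot()).as_rotvec(),o['joint_vel'].round(3))
for c in ('side','top'):
    s=snapshot(c)
    im=s['img'].astype(int);red=(im[...,0]>120)&(im[...,1]<80)&(im[...,2]<80); v,u=np.nonzero(red); k=(abs(v-230)<40)&(abs(u-(375 if c=='side' else 238))<25);v=v[k];u=u[k]
    (cx,cy),r=cv2.minEnclosingCircle(np.c_[u,v].astype(np.float32)); print(c,cx,cy,r,'->',ray_at_z(s,cx,cy,84).round(1),ray_at_z(s,cx,cy,82).round(1),proj(s,[523.2,289.5,82]))
    print([ (x['location'],ray_at_z(s,*x['location'],82).round(1),x['p']) for x in place_of('stop_cap',c)[:2]])
Rg=D*Ro.from_rotvec([0,0,-np.radians(23.5)])
print(row(p,R,[523.2,289.5,160],Rg))
print(row(o['ee_pos'],rot(),[523.2,289.5,160],Rg))
E
```

```text
16.6 [679.45070023  -4.45047239 247.22853334] [-2.26478662e-05  1.73016259e-03  4.87047109e-05] [ 0.     0.046  0.047 -0.004  0.002  0.   ]
side 374.8888854980469 218.5 9.233858108520508 -> [522.1 293.3  84. ] [519.9 295.6  82. ] [374.02516789 219.97345424]
[([374.0, 214.4], array([505.6, 307. ,  82. ]), 0.57)]
top 237.5 244.0 8.381627082824707 -> [524.2 291.7  84. ] [524.7 292.   82. ] [238.62373306 244.62432872]
[([238.5, 243.7], array([525.3, 289.8,  82. ]), 0.8)]
[0.2368, 0.4899, 0.1825, 0.0587, -0.282, -0.7819]
[0.2356, 0.4899, 0.183, 0.0594, -0.2847, -0.7819]
```

{"api": "move_arm", "payload": {
  "plan": [
    [0.0, 0.1, 0.0, 0, -0.1, 0, -1],
    [0.1, 0.25, 0.05, 0.02, -0.15, -0.3, -1],
    [0.237, 0.49, 0.183, 0.0587, -0.282, -0.782, -1],
    [0.237, 0.49, 0.183, 0.0587, -0.282, -0.782, -1],
    [0.237, 0.49, 0.183, 0.0587, -0.282, -0.782, -1],
    [0.237, 0.49, 0.183, 0.0587, -0.282, -0.782, -1],
    [0.237, 0.49, 0.183, 0.0587, -0.282, -0.782, -1],
    [0.237, 0.49, 0.183, 0.0587, -0.282, -0.782, -1],
    [0.237, 0.49, 0.183, 0.0587, -0.282, -0.782, -1],
    [0.237, 0.49, 0.183, 0.0587, -0.282, -0.782, -1]
  ]
}}

```text
t: 18.05
ee_pos: [524.3, 288.8, 160.2]
orientation: [0.0, -0.203, 0.979, 0.0]
force: [-0.5, -0.2, -0.5]
gripper_width: 85.4
```

```bash
python3 - <<'E'
from h import *
add([0.237, 0.49, 0.183, 0.0587, -0.282, -0.782]);p,R=cmd(); o=observe()
print(p,o['ee_pos'],o['gripper_width'],o['force'],o['t'],o['joints'].round(2),(R.inv()*rot()).as_rotvec()); print(R.as_matrix().round(3))
Rg=D*Ro.from_rotvec([0,0,-np.radians(23.5)])
print(row(p,R,[523.5,290,39],Rg))
E
```

```text
[523.04222658 289.5397125  159.70199273] [524.30560014 288.81376363 160.1653766 ] 85.4072841606197 [-0.54300433 -0.21702524 -0.47803658] 18.05 [ 0.4   0.26 -0.15  1.16 -0.   -0.01] [ 0.0001237  -0.00088067  0.00176273]
[[-0.917 -0.399  0.   ]
 [-0.399  0.917 -0.   ]
 [-0.    -0.    -1.   ]]
[-0.001, 0.0004, 0.2012, -0.0, 0.0, 0.0001]
```

Going down around the head, then closing.

{"api": "move_arm", "payload": {
  "plan": [
    [-0.001, 0, 0.08, 0, 0, 0, -1],
    [-0.001, 0, 0.15, 0, 0, 0, -1],
    [-0.001, 0, 0.201, 0, 0, 0, -1],
    [-0.001, 0, 0.201, 0, 0, 0, -1],
    [-0.001, 0, 0.201, 0, 0, 0, -1]
  ]
}}

```text
t: 18.68
ee_pos: [525.0, 289.9, 40.5]
orientation: [0.001, -0.203, 0.979, 0.0]
force: [0.3, 0.2, 0.3]
gripper_width: 85.3
```

```bash
python3 - <<'E'
from h import *
add([-.001,0,.201,0,0,0]);p,R=cmd(); o=observe()
print(p,o['ee_pos'],o['gripper_width'],o['force'],o['t'])
s=snapshot('side'); save(s,'side13')
a=s['img'][140:280,305:445,::-1];cv2.imwrite('pics/m13.png',cv2.resize(a,None,fx=4,fy=4,interpolation=cv2.INTER_CUBIC))
E
```

```text
[523.59447524 289.77697182  39.101998  ] [525.00806581 289.90452424  40.51324079] 85.26587610041372 [0.3408212  0.22405255 0.32690559] 18.675
```

View pics/m13.png

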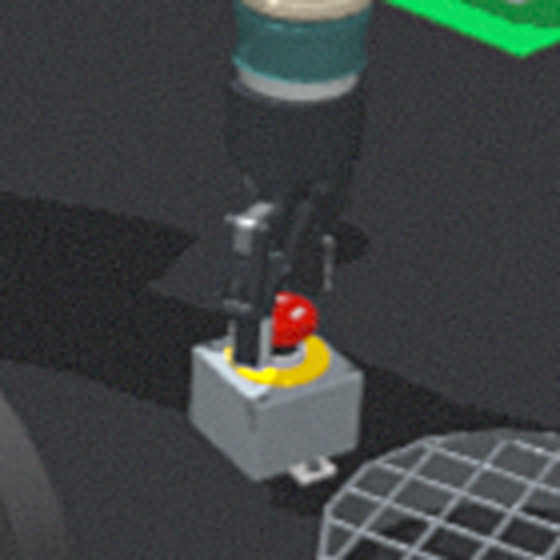

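The fingers straddle the red head at zoom (290,318), with the tips above the box. Closing.

{"api": "move_arm", "payload": {
  "plan": [
    [0, 0, 0, 0, 0, 0, 1],
    [0, 0, 0, 0, 0, 0, 1],
    [0, 0, 0, 0, 0, 0, 1],
    [0, 0, 0, 0, 0, 0, 1],
    [0, 0, 0, 0, 0, 0, 1],
    [0, 0, 0, 0, 0, 0, 1]
  ],
  "newtons": 35
}}

```text
t: 19.48
ee_pos: [523.4, 292.2, 40.6]
orientation: [0.0, -0.204, 0.979, 0.002]
force: [-3.6, 4.4, 5.2]
gripper_width: 38.8
```

{"api": "move_arm", "payload": {
  "plan": [
    [0, 0, 0, 0, 0, 0.14, 1],
    [0, 0, 0, 0, 0, 0.28, 1],
    [0, 0, 0, 0, 0, 0.42, 1],
    [0, 0, 0, 0, 0, 0.56, 1],
    [0, 0, 0, 0, 0, 0.7, 1],
    [0, 0, 0, 0, 0, 0.84, 1],
    [0, 0, 0, 0, 0, 0.84, 1]
  ]
}}

```text
t: 20.35
ee_pos: [523.4, 292.0, 40.5]
orientation: [-0.0, 0.014, 1.0, 0.002]
force: [-3.2, 4.5, 5.4]
gripper_width: 39.0
```

{"api": "move_arm", "payload": {
  "plan": [
    [0, 0, 0, 0, 0, 0.14, 1],
    [0, 0, 0, 0, 0, 0.28, 1],
    [0, 0, 0, 0, 0, 0.42, 1],
    [0, 0, 0, 0, 0, 0.56, 1],
    [0, 0, 0, 0, 0, 0.7, 1],
    [0, 0, 0, 0, 0, 0.75, 1],
    [0, 0, 0, 0, 0, 0.75, 1]
  ]
}}

```text
t: 21.22
ee_pos: [523.3, 292.0, 41.0]
orientation: [-0.001, 0.209, 0.978, 0.002]
force: [-4.7, 3.7, 8.2]
gripper_width: 38.8
```

```bash
python3 - <<'E'
from h import *
add([0,0,0,0,0,.84],[0,0,0,0,0,.75]);p,R=cmd(); o=observe()
print(p,o['ee_pos'],o['gripper_width'],o['force'],o['wrist_torque'],o['t'],(R.inv()*rot()).as_rotvec())
s=snapshot('side'); save(s,'side14')
a=s['img'][140:280,305:445,::-1];cv2.imwrite('pics/m14.png',cv2.resize(a,None,fx=4,fy=4,interpolation=cv2.INTER_CUBIC))
E
```

```text
[523.59447524 289.77697182  39.101998  ] [523.30713198 291.95904513  41.01136661] 38.76515297117127 [-4.66669246  3.72717758  8.22441858] [0.60231216 0.89197493 0.04161262] 21.225 [-0.00388201  0.00195745 -0.00141795]
```

View pics/m14.png

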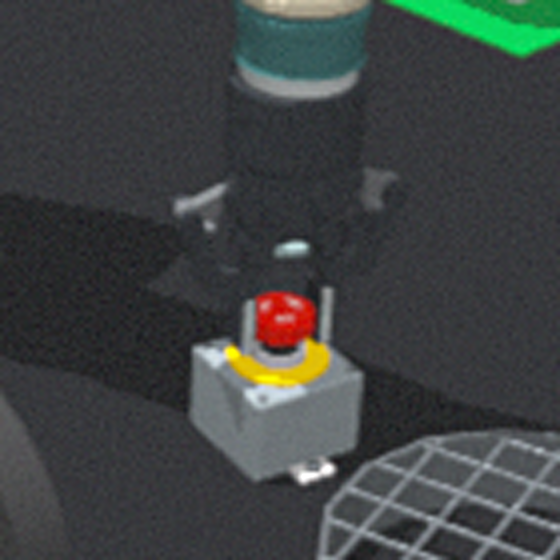

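The upward force rose from 5.4 to 8.2 N, so the head appears freed. I'll lift 6 mm with it, still turned, then open.

{"api": "move_arm", "payload": {
  "plan": [
    [0, 0, -0.003, 0, 0, 0, 1],
    [0, 0, -0.006, 0, 0, 0, 1],
    [0, 0, -0.01, 0, 0, 0, 1],
    [0, 0, -0.01, 0, 0, 0, 1]
  ]
}}

```text
t: 21.78
ee_pos: [523.2, 292.0, 45.7]
orientation: [-0.001, 0.209, 0.978, 0.002]
force: [-2.2, 4.9, 0.6]
gripper_width: 39.1
```

{"api": "move_arm", "payload": {
  "plan": [
    [0, 0, 0, 0, 0, 0, -1],
    [0, 0, 0, 0, 0, 0, -1],
    [0, 0, 0, 0, 0, 0, -1],
    [0, 0, 0, 0, 0, 0, -1],
    [0, 0, 0, 0, 0, 0, -1],
    [0, 0, -0.05, 0, 0, 0, -1],
    [0, 0, -0.13, 0, 0, 0, -1],
    [0, 0, -0.2, 0, 0, 0, -1],
    [0, 0, -0.22, 0, 0, 0, -1],
    [0, 0, -0.22, 0, 0, 0, -1]
  ]
}}

```text
t: 23.02
ee_pos: [524.0, 289.9, 177.5]
orientation: [0.001, 0.21, 0.978, 0.0]
force: [0.1, -0.6, 0.6]
gripper_width: 85.2
```

```bash
python3 - <<'E'
from h import *
add([0,0,-.01,0,0,0],[0,0,-.22,0,0,0]);o=observe()
print(o['ee_pos'],o['gripper_width'],o['force'],o['t'])
s=snapshot('side'); save(s,'side15')
im=s['img'].astype(int);red=(im[...,0]>120)&(im[...,1]<80)&(im[...,2]<80); v,u=np.nonzero(red); k=(abs(v-220)<40)&(abs(u-375)<25);v=v[k];u=u[k];print('red now',u.min(),u.max(),v.min(),v.max(),u.mean(),v.mean())
g=im.mean(2)
for c in range(311,317): print(c,[int(x) for x in g[293:306,c]])
a=s['img'][140:340,230:490,::-1];cv2.imwrite('pics/m15.png',cv2.resize(a,None,fx=3,fy=3,interpolation=cv2.INTER_CUBIC))
E
```

```text
[524.00992998 289.92104671 177.52174009] 85.16168726758002 [ 0.06301063 -0.56915011  0.58458554] 23.025
red now 366 384 211 224 374.7888888888889 217.7722222222222
311 [53, 56, 63, 55, 62, 57, 69, 82, 102, 69, 51, 46, 50]
312 [56, 60, 59, 53, 52, 61, 162, 166, 130, 80, 54, 50, 48]
313 [55, 58, 55, 52, 42, 91, 226, 204, 123, 62, 46, 46, 40]
314 [48, 51, 53, 46, 52, 117, 209, 176, 94, 49, 44, 47, 44]
315 [50, 49, 51, 45, 66, 160, 179, 120, 57, 37, 39, 42, 42]
316 [48, 47, 46, 55, 110, 171, 151, 86, 45, 44, 43, 42, 48]
```

View pics/m15.png

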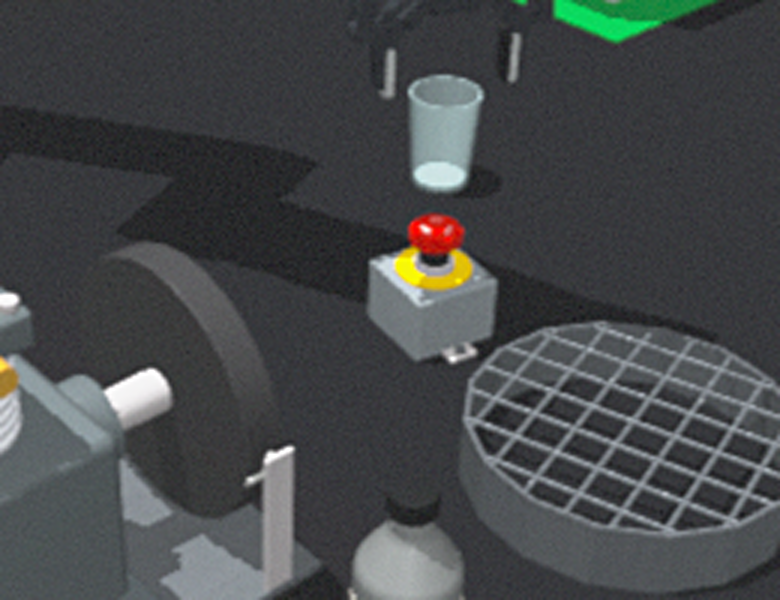

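The head is fully out again: rows 211–224, mean 217.8, against 217.6 at the start. The wheel line is unchanged, the bystanders haven't moved, and the arm is clear. Handing in.

```bash
python3 -c "
from workcell import *
print(job_done()); print(observe()['t'])"
```

```text
the job is handed in; nothing more can be done
None
the job is handed in; nothing more can be done
```

I did the job in the order asked and handed it in at about 23 s of the 58 s limit.

- **Stop pressed:** I pushed the head with the fingers shut until it bottomed (force jumped from 10 to 18 N). After the hand lifted off, the head stayed about 5 mm lower in the picture, so it was latched.
- **Flywheel:** I pinched the rim and turned it forward in one grip from about -1.03 rad to about +0.215 rad, which is roughly 19–20 mm past the pointer. The line did not move when I let go.
- **Stop reset:** I gripped the head, twisted it clockwise about 0.83 rad and let it rise. After I let go, the head was back at its starting image position.

**Last checks:** the timing line was unchanged, the guard, beaker and bottle looked undisturbed in the side picture, and the arm was clear with almost no force on it. I did not look at the spanner again; the arm never went near it.

**Checks that disagreed:**
- **TCP position:** the reported TCP lay about 25 mm beyond the real fingertips. Both the depth images and the contact point showed this, and I corrected for it.
- **Line angle:** the pointer hid part of the timing line at the end, so that angle comes from the visible left end of the line and the tool's rotation. The two agree, to within about 0.03 rad.

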